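# Take the inspection set-up apart and put every piece away

### The job

The measurement is finished: take the stacked set-up apart from the top and put each piece away, set down and not dropped. Lay the steel shaft in the groove of its wooden cradle, put the V-block (groove up) and the holed steel block (flat, as it lies now) each into the open wooden case whose pocket fits it, and last lean the aluminium base plate, standing on a short edge, in the empty bay of the sloping wire rack, its foot behind the upturned rod ends. Leave the spray duster and the loupe where they stand.

Things in the scene. Friction and masses are not known exactly. Their poses are not given: they have to be found in the camera images.
- shaft: Bright steel stepped shaft lying on top of the stack in the V-block's groove: a length of 30 mm diameter, 56 mm long, with a thinner stub of 20 mm diameter, 18 mm long, at its +x end; about 0.34 kg. Origin on the axis at the middle of the thick length (the stub runs from +28 to +46 mm); x is the axis. Free to roll about x.
- v_block: Dark steel V-block, 50 mm long (x), 44 mm wide (y), 38 mm high, about 0.4 kg, with a 90 degree groove along x in its top, 28 mm wide and 14 mm deep. It stands on the holed block and carries the shaft, whose axis is 7 mm above the V-block's top. Origin at the centre of its underside, z up.
- block: Bright steel set-up block with rows of dark holes, 76 mm (x) by 51 mm (y) by 25 mm high, about 0.55 kg. It lies flat on the base plate and carries the V-block. Origin at the centre of its underside, z up.
- plate: Aluminium base plate, 130 mm (x) by 60 mm (y) by 12 mm thick, about 0.25 kg, with a small dark hole near each corner; it lies on the bench under the whole stack. Origin at the centre of its underside, z along its thickness (up at the start).
- cradle: Pale wooden cradle for the shaft, fixed: a foot 96 x 68 x 6 mm and a block 84 mm long (x), 56 mm wide (y), its top 30 mm above the bench, with a 90 degree groove along x, 24 mm wide and 12 mm deep. A shaft lying in it has its axis 39 mm above the bench. Which way the stub points does not matter. Origin at the centre of its underside, x along the groove.
- v_case: Smaller open wooden case, for the V-block, fixed: outside 84 mm (x) by 78 mm (y), 16 mm high, with a felt-lined pocket of 64 x 58 mm whose floor is 8 mm above the bench. Origin at the centre of its underside.
- block_case: Larger open wooden case, for the holed block, fixed: outside 110 mm (x) by 85 mm (y), 16 mm high, with a felt-lined pocket of 90 x 65 mm whose floor is 8 mm above the bench. Origin at the centre of its underside.
- rack: Fixed two-bay wire rack; grey base 120 x 185 x 6 mm. Each bay: two 6 mm rods 38 mm apart, rising to +x at 45 deg (top 112 mm), low ends turned up 21 mm, square to the slope, as foot stops. The +y bay, 105 mm off, holds a fixed plate. Origin: bench level, middle line of the empty bay. Seated there, a plate's underside centre is at x 1, y 0, z 75 mm, length rising to +x, top face towards -x and up.
- duster: Bystander: black spray duster can with a white band and nozzle, 52 mm diameter, 172 mm high, loose. Origin at the centre of its underside.
- loupe: Bystander: small black eyeglass loupe, 38 mm diameter, 28 mm high, loose. Origin at the centre of its underside.
Mind the look-alikes: they are no part of the job. What is meant by the rack is not pink or yellow, and is the smaller of those in its own colour.

How it is judged:
By the outcome, as a careful person would: the job done as asked, in the order asked, and still so for the second after the job is handed in, with the robot touching nothing.
It also fails if it takes over 141 s, if anything falls off the work surface, if the arm or the gripper's body presses on something with over 40 N, if the wrist force passes 120 N, or if a joint passes its speed limit or range.

### The arm

A 6-joint arm with a two-finger parallel gripper is mounted at the origin on the work surface. World frame = base frame: x ahead of the robot, y to its left, z up, the work surface at z = 0. Lengths are in mm, angles in rad, forces in N, time in s.
With the tool pointing down it reaches from about 300 to 775 mm from the base axis. Payload 14.6 kg.
Tool frame: the origin (TCP) lies on the centre line of the jaws, within the pads' length; the fingertips stand 19 mm ahead of it and the grasp point (between the pads) is the TCP (tips_ahead is the distance from the TCP to the fingertips, in mm); z points along the fingers, y is the line along which they close (so a half turn about z gives the same grasp; the last joint's range is limited). The gripper opens to 85 mm and grips with 20 to 120 N. Pads are 22 mm wide; open, the fingers measure 114 mm over their backs; the gripper's body (76 mm by 85 mm) begins 54 mm behind the grasp point. The pads swing forward as they close: fully open they stand 13 mm farther back than shut.
Start: joints at [1.061, 0.3, 1.521, -0, 1.321, -0.067], TCP at [235.655, 496.947, 250.281] pointing down, gripper open.
Joint ranges: [-3.03, 3.03], [-0.79, 2.21], [0.23, 2.52], [-1.04, 4.18], [0, 3.07], [-2.55, 2.55]. Speed limits (rad/s): [2.22, 2.22, 2.57, 3.14, 3.14, 3.14].

### API

Orientations are given as a unit quaternion [w, x, y, z].
In Python, from plant import move_to, line_to, set_joints, command_gripper, sleep, inverse_kinematics, observe, camera, camera_model, PlanningError, sign_off, tips_ahead gives the robot as it stands. Calls block until the motion is done:
- move_to(position, orientation): joint-space move of the TCP to a pose.
- line_to(position, feed=150, attitude=None, guard=None): straight line of the TCP; attitude=None keeps the orientation; feed is the mean speed in mm/s. With guard (N) it stops when the force on the tool has changed by that much, and returns True; else False.
- set_joints(angles): joint-space move.
- command_gripper(opening, strength=None): finger opening in mm; strength is the grip in N (None keeps the last); returns when the fingers have stopped.
- sleep(seconds).
- inverse_kinematics(position, orientation): joint angles nearest the present ones, or None.
- observe(): the state.
- camera(name): name is "scene" or "side" or "wrist"; returns the picture (400x640x3 uint8, red, green, blue); there is no depth.
- camera_model(name): a dict with "fx", "fy", "cx", "cy" (pixels), "R" (3x3) and "t" (3): a world point X has camera coordinates R X + t. Camera axes: x right, y down, z forward; pixel columns grow to the right and rows downward; lengths in mm; the calibration is good to about 2 mm. A picture is of the moment at which its call begins: read the wrist's pose just before it. camera_model takes no time and is no camera call; for the wrist camera it gives the pose at the moment of the call.
A pose or a line that the arm cannot do raises PlanningError and nothing moves.
- sign_off(): hands the job in; it is judged then, once.
The state is a dict: "clock": time; "joint_positions": joint angles; "dq": joint speeds; "effort": joint torques, N m; "tool_pos": TCP position; "tool_rot": TCP orientation; "contact_force": force on the tool from outside, world axes, zero at the start; "ft_torque": the same for the moment, N m; "opening": finger opening in mm; "gripper_force": force on a finger pad.
Only numpy, scipy, OpenCV 4.12 (cv2) and the standard library are available. Lean on these libraries where they do the work, as an engineer would, in place of code of your own. Each camera call takes 0.05 s, during which the arm holds its last target. There are 200 camera calls.

## Working session

There is one attempt and no reset: what is moved stays moved. The work goes in short steps, each a Python script; the robot and the scene stay as the last script left them, time stands still between calls to the robot, and variables do not carry over. Pictures are saved under pics/ and viewed, at most 14 in all, crops included, and the job is handed in when it is done.

```bash
ls; mkdir -p pics
python3 - <<'E'
from plant import *
import cv2
for n in("scene","side"):
    im=camera(n); cv2.imwrite(f"pics/{n}0.png",im[:,:,::-1]); m=camera_model(n); print(n,m)
o=observe(); print(o['clock'],o['opening'],o['tool_rot'])
E
```

```text
pics
scene {'fx': 452.04334873609645, 'fy': 452.04334873609645, 'cx': 316.3221748167997, 'cy': 206.48944912080646, 'R': array([[ 0.32708763,  0.94482329, -0.01796203],
       [ 0.53912951, -0.20218411, -0.81759462],
       [-0.77611407,  0.25774122, -0.57551404]]), 't': array([ -75.16731329, -219.03019958, 1553.29644205])}
side {'fx': 407.2926097447309, 'fy': 407.2926097447309, 'cx': 316.57650799615664, 'cy': 200.42493690750487, 'R': array([[ 0.9998404 , -0.01525899,  0.00929192],
       [-0.00275711, -0.64566196, -0.76361838],
       [ 0.01765149,  0.76347089, -0.64560098]]), 't': array([-489.17397778,   16.74285741, 1219.11969704])}
0.1 85.564376296867 [-1.56805902e-04  2.19593093e-01  9.75591412e-01 -4.95372484e-04]
```

View pics/scene0.png

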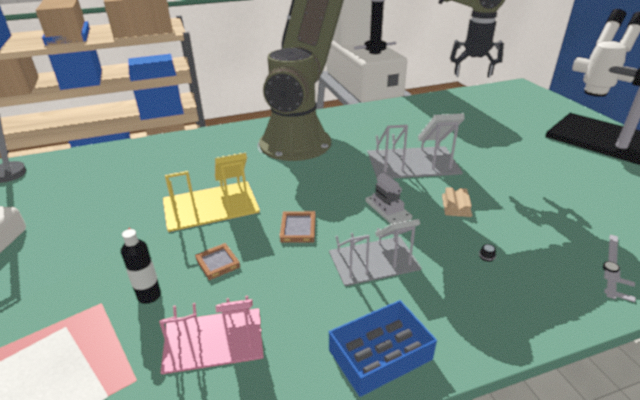

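View pics/side0.png

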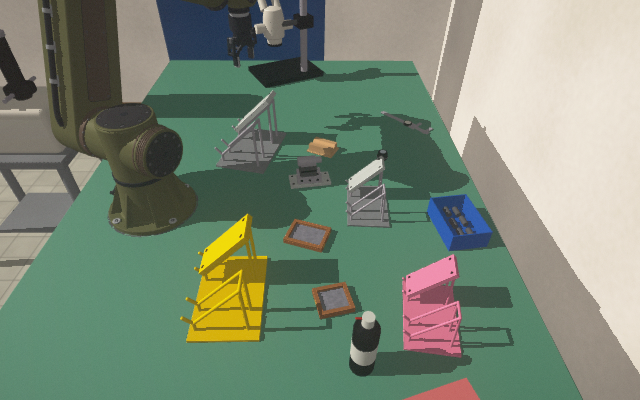

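Racks: yellow scene (210,205), pink (212,340), grey far (415,160), grey near (375,262). The one meant is the smaller grey one, probably the near one; I'll confirm it by measuring and with a crop.

```bash
cat > h.py <<'E'
from plant import *
import cv2, numpy as np
from scipy.spatial.transform import Rotation as Rn
def ray(m,u,v,z=0):
    R=np.array(m['R']);t=np.array(m['t']);d=R.T@np.array([(u-m['cx'])/m['fx'],(v-m['cy'])/m['fy'],1]);c=-R.T@t
    return c+d*(z-c[2])/d[2]
def proj(m,X):
    p=np.array(m['R'])@np.array(X,float)+m['t'];return np.array([m['fx']*p[0]/p[2]+m['cx'],m['fy']*p[1]/p[2]+m['cy']])
def down(a):
    "tool down, closing line (tool y) at world angle a"
    y=np.array([np.cos(a),np.sin(a),0]);z=np.array([0,0,-1.]);x=np.cross(y,z)
    return quat(np.c_[x,y,z])
def quat(M):
    q=Rn.from_matrix(M).as_quat();return [q[3],q[0],q[1],q[2]]
def shot(n,f=None):
    m=camera_model(n);im=camera(n)[:,:,::-1].copy()
    if f: cv2.imwrite('pics/'+f,im)
    return im,m
E
python3 - <<'E'
from h import *
s=camera_model('scene');d=camera_model('side')
for nm,a,b,z in [('stack',(388,207),(310,182),12),('cradle',(457,203),(322,149),20),('caseA',(298,227),(308,235),12),('caseB',(217,261),(334,300),12),('farrack',(413,163),(250,150),3),('nearrack',(375,263),(368,208),3),('loupe',(488,252),(382,155),14),('duster',(146,295),(362,368),0)]:
    print(nm,ray(s,*a,z).round(),ray(d,*b,z).round())
o=observe();w=camera_model('wrist');print(w)
R=np.array(w['R']);print('cam pos',-R.T@w['t'],'fwd',R[2],'tool',o['tool_pos'])
im=cv2.imread('pics/scene0.png')[110:290,310:490];im2=cv2.imread('pics/side0.png')[80:260,205:415]
cv2.imwrite('pics/c1.png',np.hstack([cv2.resize(im,(370,370),interpolation=2),cv2.resize(im2,(430,370),interpolation=2)]))
E
```

```text
stack [472. 120.  12.] [470. 101.  12.]
cradle [530. 294.  20.] [512. 279.  20.]
caseA [ 471. -133.   12.] [ 464. -137.   12.]
caseB [ 529. -347.   12.] [ 525. -351.   12.]
farrack [273. 306.   3.] [257. 299.   3.]
nearrack [652.  -3.   3.] [643. -15.   3.]
loupe [719. 254.  14.] [720. 251.  14.]
duster [ 571. -509.    0.] [ 575. -511.    0.]
{'fx': 306.95900383349465, 'fy': 306.95900383349465, 'cx': 320.11948644095685, 'cy': 198.0214393151861, 'R': array([[ 0.4284892 ,  0.90354597, -0.00129817],
       [ 0.87150698, -0.41291526,  0.26453084],
       [ 0.23847974, -0.11447997, -0.96437635]]), 't': array([-549.02055009,  -35.6286307 ,  377.96908181])}
cam pos [176.16200726 524.62358996 373.21659476] fwd [ 0.23847974 -0.11447997 -0.96437635] tool [235.56210229 496.7780586  249.78160478]
```

View pics/c1.png

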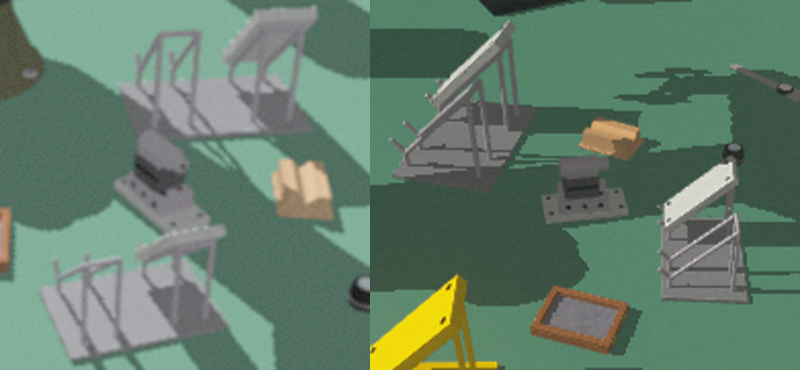

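The near grey rack (crop left: (135,300), right: (705,235)) has the smaller base of the two grey racks. It is about 20 % smaller in the scene view although it is closer, so it is the one. Next I'll take close views with the wrist camera.

Run:
```python
from h import *
import pickle
ms={}
for k,p in dict(A=(490,190,230),B=(610,0,250),C=(480,-240,250)).items():
    move_to(p,down(np.pi/2)); sleep(.2); im,m=shot('wrist',f'w{k}.png'); ms[k]=m
pickle.dump(ms,open('ms.pkl','wb'))
print(observe()['clock'],observe()['contact_force'])
```

```text
4.2917 [-0.56485416 -0.12362038  0.03199729]
```

View pics/wA.png

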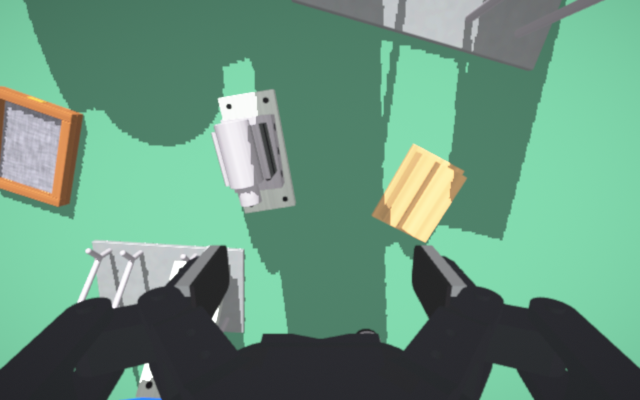

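View pics/wB.png

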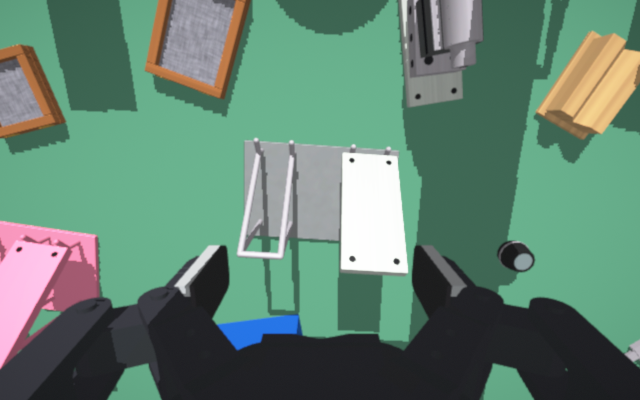

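View pics/wC.png

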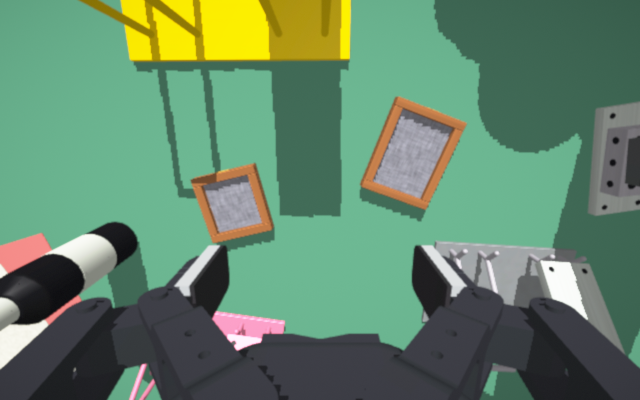

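Run:
```python
from h import *
a=cv2.imread('pics/wA.png');b=cv2.imread('pics/wB.png')
f=lambda i,x,y,w,h,k:cv2.resize(i[y:y+h,x:x+w],None,fx=k,fy=k,interpolation=cv2.INTER_CUBIC)
cv2.imwrite('pics/c2.png',np.hstack([f(a,205,80,100,140,4),f(a,370,120,100,140,4)]))
cv2.imwrite('pics/c3.png',f(b,230,130,190,150,4))
```

```text
(no output)
```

View pics/c2.png

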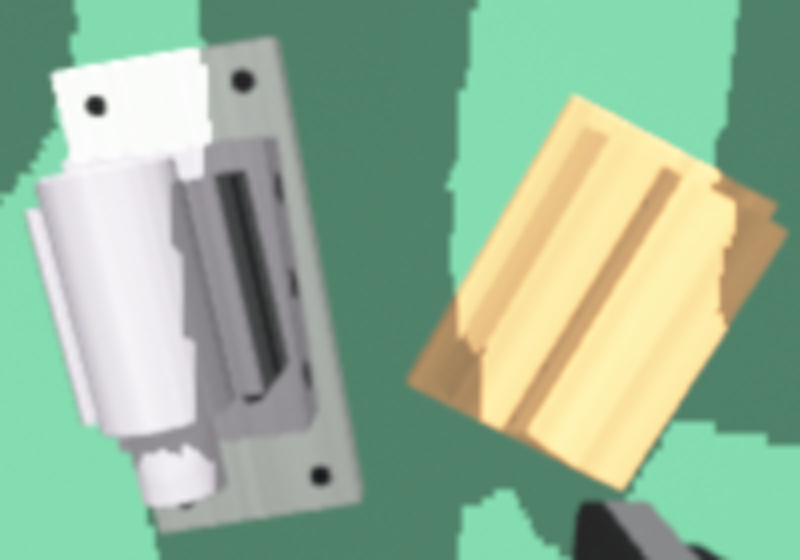

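View pics/c3.png

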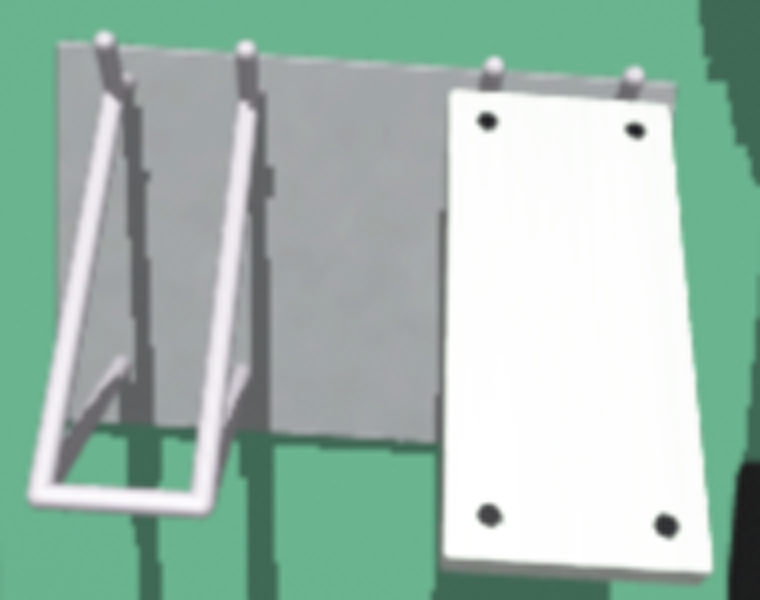

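wA/c2: the plate corners, cradle and shaft (thick end top-left, stub at the bottom) are clear. c3: the empty bay is on the left, with rod ends at about (105,40) and (247,48) in the crop. wC: the cases are at (232,204) and (413,152).

```bash
cat > meas.py <<'E'
from h import *
import pickle
ms=pickle.load(open('ms.pkl','rb'))
def cast(m,pts,z): return np.array([ray(m,*p,z) for p in pts])
def rect(P):
    "center, long-axis angle (deg), side lengths"
    (c,(w,h),a)=cv2.minAreaRect(P[:,:2].astype(np.float32)); 
    s=[np.linalg.norm(P[i,:2]-P[(i+1)%4,:2]).round(1) for i in range(4)]
    i=0 if s[0]+s[2]>s[1]+s[3] else 1
    d=(P[(i+1)%4]-P[i])[:2]-(P[(i+3)%4]-P[(i+2)%4])[:2]
    a=np.degrees(np.arctan2(d[1],d[0]))
    return P[:,:2].mean(0).round(1),round((a+90)%180-90,1),s
E
python3 - <<'E'
from meas import *
import plant
print(tips_ahead if not callable(tips_ahead) else [tips_ahead(o) for o in(85,60,51,44,30,0)])
A,B,C=(ms[k] for k in'ABC')
L=lambda p:[(205+x/4,80+y/4) for x,y in p]
Q=lambda p:[(370+(x-400)/4,120+y/4) for x,y in p]
D=lambda p:[(230+x/4,130+y/4) for x,y in p]
print('plate',rect(cast(A,L([(53,72),(276,37),(361,500),(160,531)]),12)))
print('cradle top',rect(cast(A,Q([(573,95),(777,207),(622,490),(409,383)]),30)))
print('groove edges/center', cast(A,Q([(639,130),(512,430)]),24).round(1))
print('bcase',rect(cast(C,[(397,97),(465,124),(427,208),(361,184)],16)))
print('vcase',rect(cast(C,[(193,180),(253,164),(272,231),(213,243)],16)))
print('shaft mid82', cast(A,L([(107,170),(150,431)]),82).round(1), 'stubend',cast(A,L([(178,500)]),82).round(1))
print('rackbase z6', cast(B,D([(57,42),(676,83),(440,447),(60,425)]),6).round(1))
print('rod tips', [cast(B,D([(105,40),(247,48),(494,65),(635,75)]),z).round(1).tolist() for z in(25,35)])
print('bar top z109',cast(B,D([(38,495),(202,504)]),109).round(1))
print('fixplate holes: near(low)/high',cast(B,D([(487,121),(635,130)]),30).round(1),cast(B,D([(489,515),(666,525)]),115).round(1))
E
```

```text
19.0
plate (array([467. , 121.3]), np.float64(8.9), [np.float64(60.0), np.float64(128.5), np.float64(59.7), np.float64(129.3)])
cradle top (array([508.8, 296.8]), np.float64(-24.4), [np.float64(64.0), np.float64(88.3), np.float64(69.8), np.float64(88.2)])
groove edges/center [[463.6 306.8  24. ]
 [549.1 278.6  24. ]]
bcase (array([ 460.6, -133.2]), np.float64(-19.4), [np.float64(84.1), np.float64(105.1), np.float64(86.7), np.float64(105.1)])
vcase (array([ 522.2, -346.2]), np.float64(12.1), [np.float64(74.9), np.float64(85.9), np.float64(76.6), np.float64(82.5)])
shaft mid82 [[431.1 113.6  82. ]
 [488.7 119.1  82. ]] stubend [[505.1 124.5  82. ]]
rackbase z6 [[574.4 -89.4   6. ]
 [586.1  94.3   6. ]
 [703.2  26.2   6. ]
 [695.8 -96.1   6. ]]
rod tips [[[572.2, -71.3, 25.0], [574.3, -31.5, 25.0], [578.9, 37.9, 25.0], [581.7, 77.7, 25.0]], [[571.4, -69.2, 35.0], [573.5, -30.6, 35.0], [577.9, 36.8, 35.0], [580.6, 75.5, 35.0]]]
bar top z109 [[670.9 -75.4 109. ]
 [673.1 -36.9 109. ]]
fixplate holes: near(low)/high [[594.   35.8  30. ]
 [596.5  77.5  30. ]] [[672.9  30.2 115. ]
 [675.3  71.2 115. ]]
```

Run:
```python
from meas import *
tiles=[];info={}
for k,p,a,c,(w,h),s in [('R',(625,-52,230),86.5,(635,-52,60),(200,150),2),('K',(500,297,150),65,(508,297,30),(133,100),3),('S',(462,119,200),98.9,(468,120,82),(133,100),3)]:
    move_to(p,down(np.radians(a))); sleep(.25); im,m=shot('wrist',f'x{k}.png'); ms[k]=m
    u,v=proj(m,c).astype(int); u0=max(0,u-w//2);v0=max(0,v-h//2); info[k]=(u0,v0,s); ms['crop'+k]=info[k]
    tiles.append(cv2.resize(cv2.resize(im[v0:v0+h,u0:u0+w],None,fx=s,fy=s,interpolation=2),(400,300)))
c=cv2.imread('pics/wC.png');tiles.append(cv2.resize(c[150:250,170:303],(400,300),interpolation=2))
cv2.imwrite('pics/c4.png',np.vstack([np.hstack(tiles[:2]),np.hstack(tiles[2:])]))
pickle.dump(ms,open('ms.pkl','wb'));print(info,observe()['clock'])
```

```text
{'R': (np.int64(222), np.int64(118), 2), 'K': (np.int64(259), np.int64(154), 3), 'S': (np.int64(254), np.int64(155), 3)} 8.4083
```

View pics/c4.png

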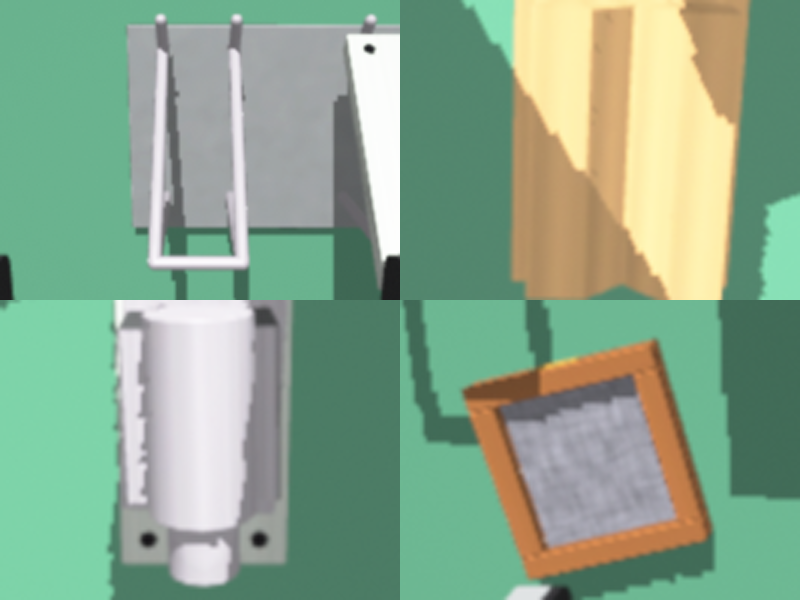

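Run:
```python
from meas import *
A,B,C,R,K,S=(ms[k] for k in'ABCRKS')
r=lambda x,y:(222+x/2,118+y/2)
k=lambda x,y:(259+(x-400)/3,154+y/3)
s=lambda x,y:(254+x/3,155+(y-300)/3)
ang=lambda P:np.degrees(np.arctan2(*(P[-1]-P[0])[1::-1])).round(1)
def show(n,m,f,pts,z):
    P=cast(m,[f(*p) for p in pts],z);print(n,P[:,:2].round(1).tolist(),ang(P))
show('groove apex',K,k,[(632,10),(626,190)],18)
show('groove left rim',K,k,[(594,10),(590,200)],30)
show('groove right rim',K,k,[(682,10),(672,290)],30)
show('shaft axis mid',S,s,[(199.5,315),(196,524)],82)
show('shaft axis stub',S,s,[(199.5,315),(203.5,570)],82)
show('step top z97, back top z97',S,s,[(200,304),(196,529)],97)
show('stub end z82..92',S,s,[(203,585)],77)
show('base -x edge',R,r,[(127,25),(350,27)],6);show('base +x edge',R,r,[(135,228),(330,228)],6)
show('tips',R,r,[(160,18),(236,18)],38);show('bar',R,r,[(155,263),(240,263)],109)
show('rods low',R,r,[(161,50),(234,50)],25)
# vcase from enlarged tile
v=lambda x,y:(170+(x-400)/3,150+(y-300)/3)
print('vcase',rect(cast(C,[v(*p) for p in[(464,390),(655,342),(712,535),(530,576)]],16)))
print('vcase pocket rim',rect(cast(C,[v(*p) for p in[(497,405),(632,372),(682,520),(545,550)]],16)))
```

```text
groove apex [[478.1, 321.3], [525.5, 298.0]] -26.2
groove left rim [[472.1, 312.3], [519.9, 288.9]] -26.1
groove right rim [[482.0, 333.4], [554.8, 298.7]] -25.5
shaft axis mid [[431.5, 113.9], [489.4, 122.1]] 8.0
shaft axis stub [[431.5, 113.9], [502.8, 126.3]] 9.8
step top z97, back top z97 [[426.6, 113.3], [485.1, 121.4]] 7.9
stub end z82..92 [[509.7, 127.3]] 0.0
base -x edge [[574.4, -89.4], [583.2, 33.9]] 85.9
base +x edge [[694.6, -95.7], [701.9, 22.3]] 86.4
tips [[570.6, -68.9], [573.0, -30.9]] 86.4
bar [[671.1, -74.9], [673.4, -38.1]] 86.4
rods low [[587.6, -70.5], [590.0, -31.9]] 86.4
vcase (array([ 521. , -345.3]), np.float64(13.4), [np.float64(79.1), np.float64(82.6), np.float64(79.1), np.float64(81.7)])
vcase pocket rim (array([ 520.9, -345.8]), np.float64(13.9), [np.float64(56.1), np.float64(64.1), np.float64(59.1), np.float64(63.2)])
```

Run:
```python
from meas import *
A=ms['A'];q=lambda x,y:(370+(x-400)/4,120+y/4)
print('groove +x end z30',cast(A,[q(515,430)],30).round(1),'-x end z30',cast(A,[q(600,125),q(680,165)],30).round(1))
a=np.radians(98.7)
command_gripper(38,60)
move_to((460,118.2,125),down(a))
hit=line_to((460,118.2,90),feed=25,guard=3)
o=observe();print(hit,o['tool_pos'],o['contact_force'],o['clock'])
im,m=shot('side','y1.png')
```

```text
groove +x end z30 [[546.8 277.9  30. ]] -x end z30 [[461.6 294.3  30. ]
 [472.1 316.4  30. ]]
True [459.97737197 118.19699203  92.75885719] [-2.05582654 -0.45681848  7.24786074] 10.5083
```

Run:
```python
from meas import *
A=ms['A'];q=lambda x,y:(370+(x-400)/4,120+y/4)
P=cast(A,[q(680,172),q(528,432)],18);print('A apex',P.round(1))
K=ms['K'];k=lambda x,y:(259+(x-400)/3,154+y/3)
Q=cast(K,[k(632,10),k(626,190)],18)
d=(Q[1]-Q[0])[:2];d/=np.linalg.norm(d);n=np.array([-d[1],d[0]])
print('A perp off',[(p[:2]-Q[0][:2])@n for p in P],'along',[(p[:2]-Q[0][:2])@d for p in P])
z=observe()['tool_pos'][2]+1.5
line_to((460,118.2,z),feed=40); command_gripper(20,60)
o=observe();print(o['opening'],o['gripper_force'],o['contact_force'])
line_to((460,118.2,z+50),feed=60);o=observe();print(o['opening'],o['tool_pos'],o['contact_force'],o['clock'])
im,m=shot('side');cv2.imwrite('pics/y2.png',cv2.resize(im[110:230,250:410],None,fx=4,fy=4,interpolation=2))
```

```text
A apex [[475.8 321.3  18. ]
 [552.  285.   18. ]]
A perp off [np.float64(-1.0090055140210716), np.float64(-0.04511879380213912)] along [np.float64(-2.0838248536233315), np.float64(82.24810120620633)]
27.856353465245377 58.678409457206726 [-1.44725471  1.61307263  3.41638397]
28.04468084674536 [459.8063622  118.16998761 143.86841807] [ 0.23029583 -0.17318761 -2.66754605] 12.0333
```

View pics/y2.png

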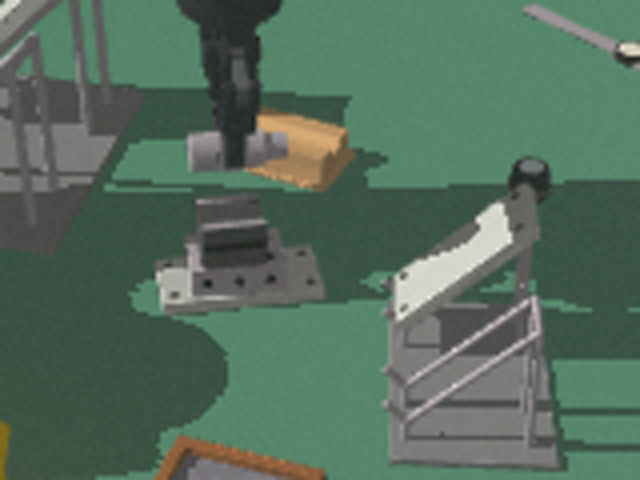

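The shaft is level in the jaws, seen at (238,150), and the stack below it is undisturbed. I'll lay it in the cradle.

Run:
```python
from meas import *
a=np.radians(64.0);p=(512,304.2)
move_to((*p,110),down(a)); line_to((*p,62),feed=80); sleep(.2)
hit=line_to((*p,46),feed=15,guard=5)
o=observe();print(hit,o['tool_pos'],o['contact_force'],o['ft_torque'])
command_gripper(45);sleep(.3)
o=observe();print(o['tool_pos'],o['contact_force'])
line_to((*p,120),feed=100)
# look over cradle, then V-block
move_to((500,297,170),down(np.radians(65)));sleep(.2);im,m=shot('wrist');u,v=proj(m,(514,303,39)).astype(int);print(u,v)
t1=cv2.resize(im[v-70:v+30,u-66:u+67],(400,300),interpolation=2)
move_to((462,119,170),down(a+np.radians(34.7)));sleep(.2);im,m=shot('wrist','xV.png');u,v=proj(m,(462,119,75)).astype(int)
ms['V']=m;ms['cropV']=(u-66,v-50);print(u,v,observe()['clock']);pickle.dump(ms,open('ms.pkl','wb'))
t2=cv2.resize(im[v-50:v+50,u-66:u+67],(400,300),interpolation=2)
cv2.imwrite('pics/c5.png',np.hstack([t1,t2]))
```

```text
True [512.13921001 304.43545536  51.9934689 ] [0.52314367 2.38275279 3.99285257] [ 0.22944689  0.08057874 -0.15509884]
[511.59505381 304.02674038  51.26302381] [-0.07378969  1.5952174  -0.35926752]
334 205
320 205 17.7333
```

View pics/c5.png

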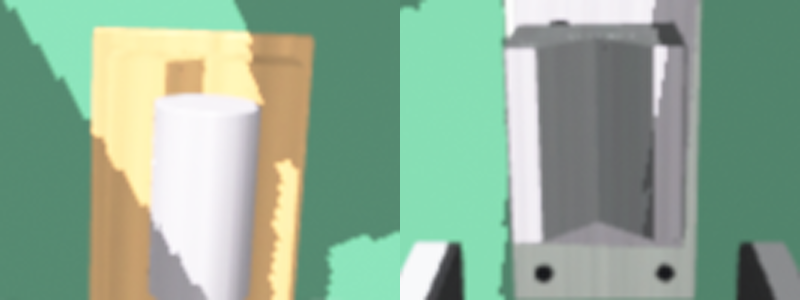

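The shaft lies in the groove, and contact came at the expected height. The V-block top spans about (510..686, 42..242) in the right tile.

Run:
```python
from meas import *
V=ms['V'];x0,y0=ms['cropV'];f=lambda x,y:(x0+(x-400)/3,y0+y/3)
P=cast(V,[f(510,43),f(686,43),f(686,243),f(514,243)],75);print(P.round(1));c,ang,s=rect(P);print(c,ang,s)
apex=cast(V,[f(597,43),f(597,222)],61);print(apex.round(1))
```

```text
[[438.2  93.5  75. ]
 [431.8 135.2  75. ]
 [482.5 144.2  75. ]
 [489.1 101.   75. ]]
[460.4 118.5] 9.3 [np.float64(42.2), np.float64(51.4), np.float64(43.8), np.float64(51.4)]
[[437.5 114.4  61. ]
 [485.6 121.8  61. ]]
```

```bash
cat >> h.py <<'E'
def pick(xy,deg,z,zup,pre=62,force=70):
    a=np.radians(deg); command_gripper(pre); move_to((*xy,z+45),down(a)); line_to((*xy,z),feed=80); sleep(.1)
    command_gripper(20,force); o=observe(); print('grip',o['opening'],o['gripper_force'],o['contact_force'].round(1) if hasattr(o['contact_force'],'round') else o['contact_force'])
    line_to((*xy,z+20),feed=40); line_to((*xy,zup),feed=150); o=observe(); print('up',o['opening'],o['contact_force'],o['clock'])
def place(xy,deg,z,zup,over=5,open_=62,guard=5):
    a=np.radians(deg); move_to((*xy,zup),down(a)); line_to((*xy,z+12),feed=120); sleep(.2)
    hit=line_to((*xy,z-over),feed=15,guard=guard); o=observe(); print('set',hit,o['tool_pos'],o['contact_force'],o['ft_torque'])
    command_gripper(open_); sleep(.2); print('free',observe()['contact_force']); line_to((*xy,z+60),feed=100)
E
python3 - <<'E'
from meas import *
pick((460.4,118.5),98.9,68,190,pre=64)
place((521,-345.5),103.3,39,190)
s,m=shot('wrist','z1.png');sleep(.1)
u,v=proj(m,(521,-345.5,30)).astype(int);t1=cv2.resize(s[max(v-50,0):max(v-50,0)+100,u-66:u+67],(400,300),interpolation=2)
move_to((467,121,170),down(np.radians(98.9)));sleep(.2);im,m=shot('wrist','xB.png');u,v=proj(m,(465,120,37)).astype(int)
ms['Bk']=m;ms['cropBk']=(u-80,v-60);pickle.dump(ms,open('ms.pkl','wb'))
t2=cv2.resize(im[v-60:v+60,u-80:u+80],(400,300),interpolation=2)
cv2.imwrite('pics/c6.png',np.hstack([t1,t2]));print(observe()['clock'])
E
```

```text
grip 42.82988701279311 72.20232546329498 [-2.   0.2  6.1]
up 42.854848060281284 [ 0.55275166 -0.7492216  -4.21844404] 21.0167
set True [ 520.98191114 -345.49186213   39.75163012] [-0.25944761  0.3342466   6.33619144] [ 0.04991748  0.10762001 -0.01404552]
free [-0.3170469  -0.52868812  1.11429589]
28.4
```

View pics/c6.png

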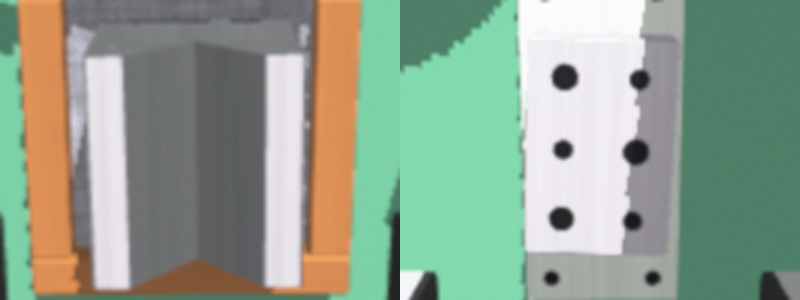

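The V-block sits groove-up in its pocket. The block top is at (526..673, 38..252) in the right tile.

Run:
```python
from meas import *
# block case from its orange mask as a check (top rim, C view)
im=cv2.imread('pics/wC.png');h=cv2.cvtColor(im,cv2.COLOR_BGR2HSV)
mk=cv2.inRange(h,(5,120,60),(18,255,255));mk[:,:330]=0;mk[230:]=0
ct=max(cv2.findContours(mk,0,2)[0],key=cv2.contourArea);b=cv2.boxPoints(cv2.minAreaRect(ct));print(b.round(1).tolist());print('bcase',rect(cast(ms['C'],b,16)))
x0,y0=ms['cropBk'];f=lambda x,y:(x0+(x-400)/2.5,y0+y/2.5)
P=cast(ms['Bk'],[f(526,38),f(678,38),f(668,253),f(526,253)],37);c,ang,s=rect(P);print(P.round(1).tolist(),c,ang,s)
Hh=cast(ms['Bk'],[f(565,77),f(639,79),f(632,221),f(561,218)],37);print('holes',rect(Hh))
```

```text
[[359.20001220703125, 185.39999389648438], [396.20001220703125, 94.69999694824219], [465.79998779296875, 123.0999984741211], [428.70001220703125, 213.8000030517578]]
bcase (array([ 462. , -133.1]), np.float64(-18.1), [np.float64(109.4), np.float64(86.2), np.float64(112.5), np.float64(93.4)])
[[430.4, 89.6, 37.0], [422.7, 139.3, 37.0], [498.0, 149.5, 37.0], [505.8, 99.4, 37.0]] [464.2 119.5] 7.6 [np.float64(50.3), np.float64(76.0), np.float64(50.7), np.float64(76.0)]
holes (array([464.5, 119.4]), np.float64(6.7), [np.float64(24.8), np.float64(50.3), np.float64(25.1), np.float64(49.9)])
```

Run:
```python
from meas import *
pick((464.2,119.5),97.5,42,150,pre=70)
place((461,-133),71,38,150,open_=68)
im,m=shot('wrist');u,v=proj(m,(461,-133,25)).astype(int);v0=max(v-60,0);t1=cv2.resize(im[v0:v0+120,u-80:u+80],(400,300),interpolation=2)
move_to((475,121,150),down(np.radians(98.9)));sleep(.2);im,m=shot('wrist','xP.png');u,v=proj(m,(467,121,12)).astype(int)
ms['P']=m;v0=max(v-70,0);ms['cropP']=(u-93,v0);pickle.dump(ms,open('ms.pkl','wb'))
t2=cv2.resize(im[v0:v0+140,u-93:u+94],(400,300),interpolation=2)
cv2.imwrite('pics/c7.png',np.hstack([t1,t2]));print(observe()['clock'])
```

```text
grip 49.02904215053675 72.33951687812805 [-3.6 -1.1  9.5]
up 48.714586180083494 [ 0.26651644 -0.66773213 -6.53672707] 31.6
set True [ 460.94199303 -132.97157052   38.85156919] [-1.7482864   0.96135296  7.43333158] [ 0.1011673   0.28035059 -0.00437593]
free [ 0.58182806  0.75392456 -0.209361  ]
37.125
```

View pics/c7.png

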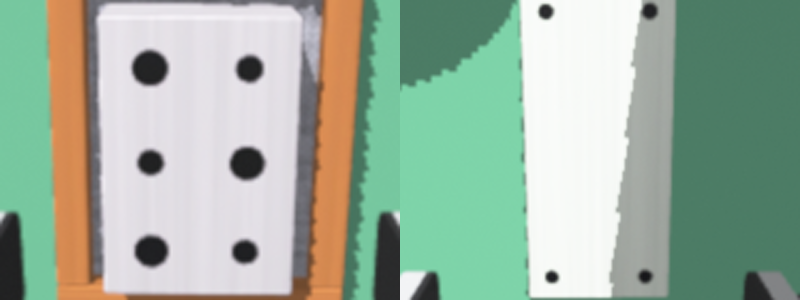

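The block lies in its pocket. The plate's holes are at (545,11), (650,11), (645,276) and (551,276) in the tile.

```bash
cat > rk.py <<'E'
from meas import *
yaw=np.radians(-3.6);O=np.array([633.3,-53.9,0]);Rz=Rn.from_euler('z',yaw).as_matrix();c=.70711
Lx=Rz@[c,0,c];N=Rz@[-c,0,c];Y=Rz@[0,1,0]
Q=quat(np.c_[-Lx,Y,-N]);S0=O+Rz@[1,0,75]
E
python3 - <<'E'
from rk import *
x0,y0=ms['cropP'];f=lambda x,y:(x0+(x-400)/2.139,y0+y/2.143)
cH,ang,s=rect(cast(ms['P'],[f(545,11),f(650,11),f(645,276),f(551,276)],12));print('holes',cH,ang,s)
print([inverse_kinematics(S0+n*N+l*Lx,Q) is not None for n in(15,40,135) for l in(0,8)],inverse_kinematics(S0+15*N,Q))
a=np.radians(90+ang)
command_gripper(70,80);move_to((*cH,60),down(a));sleep(.1)
hit=line_to((*cH,8),feed=25,guard=3);o=observe();print(hit,o['tool_pos'],o['contact_force'],o['clock'])
E
```

```text
holes [467.2 120.5] 9.1 [np.float64(40.4), np.float64(109.9), np.float64(40.3), np.float64(109.9)]
[False, False, False, False, True, True] None
True [467.2265205  120.51052997  11.31385426] [-1.18249754 -0.02223529  6.25258698] 39.6333
```

Run:
```python
from rk import *
def tool(Mp,th,flip):
    # Mp columns: plate length, Y, normal ; tool tilted th about Y
    L,Yv,n=Mp.T; z=-np.cos(th)*n-np.sin(th)*L; y=Yv*(-1 if flip else 1); return quat(np.c_[np.cross(y,z),y,z])
Mr=np.c_[Lx,Y,N]
b=np.radians(9.1);Mb=np.c_[[np.cos(b),np.sin(b),0],[-np.sin(b),np.cos(b),0],[0,0,1]]
for fl in(0,1):
  for l in(-35,0,35):
    row=[]
    for d in range(-10,61,10):
        th=np.radians(d)
        r=[inverse_kinematics(S0+n*N+l*Lx+k*Lx,tool(Mr,th,fl)) is not None for n,k in((8,0),(15,8),(40,8),(100,8))]
        bb=inverse_kinematics(np.array([467.2,120.5,15])+l*Mb[:,0],tool(Mb,th,fl)) is not None
        row.append((d,''.join('01'[x] for x in r)+'/'+'01'[bb]))
    print(fl,l,row)
```

```text
0 -35 [(-10, '1111/1'), (0, '1110/1'), (10, '1111/1'), (20, '1111/1'), (30, '1111/1'), (40, '1111/1'), (50, '1111/1'), (60, '1111/1')]
0 0 [(-10, '1111/1'), (0, '0001/1'), (10, '1111/1'), (20, '1111/1'), (30, '1111/1'), (40, '1111/1'), (50, '1111/1'), (60, '1111/1')]
0 35 [(-10, '1111/1'), (0, '0111/1'), (10, '1111/1'), (20, '1111/1'), (30, '1111/1'), (40, '1111/1'), (50, '1111/1'), (60, '1111/1')]
1 -35 [(-10, '1111/1'), (0, '1111/1'), (10, '1111/1'), (20, '1111/1'), (30, '1111/1'), (40, '1111/1'), (50, '1111/1'), (60, '1111/1')]
1 0 [(-10, '1111/1'), (0, '1111/1'), (10, '1111/1'), (20, '1111/1'), (30, '1111/1'), (40, '1111/1'), (50, '1111/1'), (60, '1111/1')]
1 35 [(-10, '1111/1'), (0, '1111/1'), (10, '1111/1'), (20, '1111/1'), (30, '1111/1'), (40, '1111/1'), (50, '1111/1'), (60, '1111/1')]
```

```bash
cat >> rk.py <<'E'
def tool(Mp,th):
    L,Yv,n=Mp.T; z=-np.cos(th)*n-np.sin(th)*L; return quat(np.c_[np.cross(Yv,z),Yv,z])
Mr=np.c_[Lx,Y,N];b=np.radians(9.1);Mb=np.c_[[np.cos(b),np.sin(b),0],[-np.sin(b),np.cos(b),0],[0,0,1]]
TH=np.radians(20);QR=tool(Mr,TH);QB=tool(Mb,TH);Pb=np.array([467.2,120.5,0])
E
python3 - <<'E'
from rk import *
o=observe();p=np.array(o['tool_pos']);line_to(p+[0,0,60],feed=150)
command_gripper(68,80)
g=Pb+3*Mb[:,0]
move_to(g+[0,0,60],QB);sleep(.1)
hit=line_to(g+[0,0,10],feed=25,guard=3);z=observe()['tool_pos'][2];print(hit,z,observe()['contact_force'])
zg=z+3;line_to(g+[0,0,zg],feed=40);command_gripper(30,80)
o=observe();print(o['opening'],o['gripper_force'],o['contact_force'],o['tool_pos'])
zg=o['tool_pos'][2];open('zg','w').write(str(zg))
line_to(g+[0,0,zg+30],feed=40);line_to(g+[0,0,160],feed=150);o=observe();print(o['opening'],o['contact_force'],o['ft_torque'],o['clock'])
pre=S0+zg*N+3*Lx+90*N+8*Lx
move_to(pre,QR);sleep(.2);print(observe()['tool_pos'],pre)
im,m=shot('side');im2,_=shot('scene')
cv2.imwrite('pics/y5.png',np.hstack([cv2.resize(im[110:240,280:420],(400,371),interpolation=2),cv2.resize(im2[170:290,310:440],(400,371),interpolation=2)]))
print(observe()['clock'])
E
```

```text
True 13.645878492142847 [-1.4467191   0.07911536  6.5871901 ]
57.69745282208176 86.07172966003418 [-0.1238359  -0.70818182  9.13824037] [470.45787147 121.02780051  17.2296446 ]
57.21469907930771 [-0.73872285  1.01314502 -2.47080662] [ 0.05838891 -0.35086221  0.04280371] 44.9417
[566.4941245  -48.72288487 158.27701761] [566.38735389 -49.69021313 158.60136399]
46.0833
```

Run:
```python
from rk import *
zg=float(open('zg').read());T=lambda n,l:S0+(zg+n)*N+(3+l)*Lx
dec=lambda:(lambda d:(round(float(d@N),2),round(float(d@Lx),2),round(float(d@Y),2)))(np.array(observe()['tool_pos'])-T(0,0))
hit=line_to(T(12,8),feed=60,guard=8);print('a',hit,dec(),observe()['contact_force']);sleep(.2)
if not hit:
    hit=line_to(T(-8,8),feed=12,guard=4);print('n',hit,dec(),observe()['contact_force'])
    n=dec()[0]+.4
    line_to(T(n,8),feed=20);sleep(.2);print(observe()['contact_force'])
    hit=line_to(T(n,-10),feed=12,guard=4);print('l',hit,dec(),observe()['contact_force'],observe()['ft_torque'],observe()['clock'])
```

```text
a False (12.23, 8.19, -0.0) [ 0.17865277  0.2957739  -2.46415965]
n True (0.9, 7.9, -0.01) [-2.61880466  0.47761994  4.7570448 ]
[-0.12485934  0.33230896 -3.30075666]
l True (1.16, -0.81, -0.0) [5.1851562  0.16762449 2.09125932] [ 0.04017071 -0.42359677  0.01421458] 50.0083
```

Run:
```python
from rk import *
zg=float(open('zg').read());T=lambda n,l:S0+(zg+n)*N+(3+l)*Lx
hit=line_to(T(-1,-.4),feed=8,guard=4);print(hit,observe()['contact_force'])
command_gripper(78);sleep(.3);print(observe()['contact_force'],observe()['opening'])
z=-(np.cos(TH)*N+np.sin(TH)*Lx);p=np.array(observe()['tool_pos'])
line_to(p-z*80,feed=60)
move_to((470,-20,300),down(np.pi/2));sleep(.3)
im,m=shot('side');im2,_=shot('scene')
cv2.imwrite('pics/y6.png',np.hstack([cv2.resize(im[120:330,270:430],(400,525),interpolation=2),cv2.resize(im2[180:310,330:430],(400,525),interpolation=2)]))
o=observe();print(o['clock'],o['contact_force'])
```

```text
True [-2.65875584  0.29889996  5.97947913]
[-0.1550203  -0.40216771  0.00958815] 78.1177100411098
53.5083 [ 0.79731987 -0.065538    0.02528284]
```

View pics/y6.png

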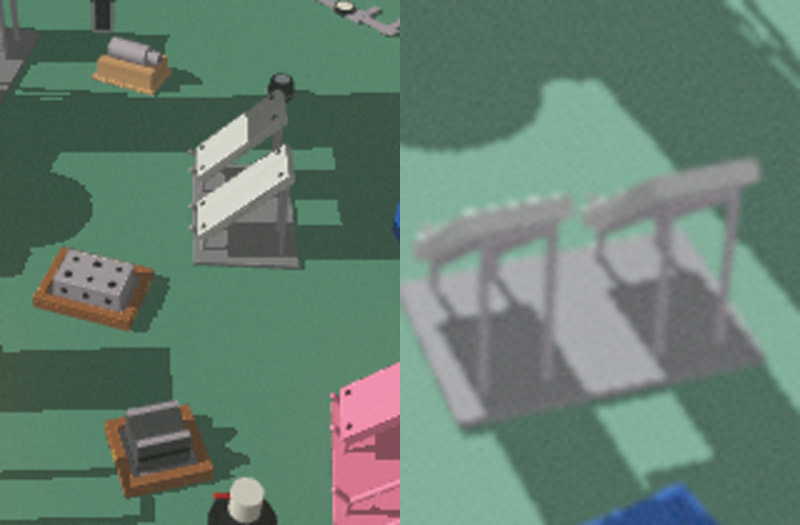

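The shaft is in its cradle at (135,55), the block in its case at (95,280) and the V-block in its case at (158,440). The plate lies parallel to the fixed one at (243,190), with its foot at the stops.

```bash
python3 -c "
from plant import *
print(sign_off())"
```

```text
the job is handed in; nothing more can be done
None
```

I took the stack apart in order, set every piece down in its place (shaft in the cradle, V-block and block in their cases, plate against the foot stops of the smaller grey rack's empty bay), and handed the job in at about 54 s.

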